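Chase a nut's thread with a hand tap

ROBOT

A 6-joint arm with a two-finger parallel gripper is mounted at the origin on a cart in front of the work surface, level with it; the furniture and walls round the work are solid. World frame = base frame: x ahead of the robot, y to its left, z up, the work surface at z = 0. Lengths are in mm, angles in rad, forces in N, time in s.
With the tool pointing down it reaches from about 425 to 925 mm from the base axis. Payload 12.5 kg.
Tool frame: the origin (TCP) lies at the very end of the fingers, on their centre line; the grasp point (between the pads) lies 19 mm behind it; z points along the fingers, y is the line along which they close (so a half turn about z gives the same grasp; the last joint's range is limited). The gripper opens to 85 mm and grips with 20 to 120 N. Pads are 22 mm wide; open, the fingers measure 114 mm over their backs; the gripper's body (76 mm by 85 mm) begins 54 mm behind the grasp point. The pads swing forward as they close: fully open they stand 13 mm farther back than shut.
Start: joints at [-1.226, 0.491, 1.559, -0, 1.092, -0.106], TCP at [272.327, -562.568, 231.327] pointing down, gripper open.
Joint ranges: [-3.1, 3.1], [-0.84, 2.19], [0.05, 2.79], [-1.13, 4.28], [0.06, 2.93], [-2.69, 2.69]. Speed limits (rad/s): [2.22, 2.22, 2.79, 3.14, 3.14, 3.14].

INTERFACE

Orientations are given as [roll, pitch, yaw] about the fixed x, y, z axes, in that order (R = Rz(yaw) Ry(pitch) Rx(roll)).
In Python, from workcell import arm, sensors, read_camera, sign_off gives the robot as it stands (arm), with the cameras as plain functions, the readings (sensors) and the job as plain functions.
- The arm moves only by the shell command python3 drive.py 'ROWS' [FORCE]. ROWS is a JSON list of rows, 1 to 10 of them, each of 5 numbers: dx, dy, dz in a scale on which 1.0 is 250 mm, then a turn about the tool's z in shares of 45 degrees (1.0 is 45 degrees), then the finger opening in mm; each row shifts and turns the commanded pose from where the row before left it, along the tool's axes as they then stand; what a row does not reach is not made up. A row lasts 1/10 s, in which the tool goes at most 50 mm and 0.15 rad, less where a joint would pass 70% of its speed; a pose out of reach is approached as far as the arm can. The fingers move at their own pace and stop on an object; FORCE is the grip in N (left out, the last holds). Time passes only in rows, so rows that do not move let the fingers close. It prints the time, the measured TCP pose, the force, the opening and the grip force at its end. A shift or turn number past 1, either way, is cut back to 1. Input that does not fit is refused with a message, and nothing moves.
- sensors.state(): the state, without advancing time (a new reading comes with each control period).
- read_camera(name): name is "scene" or "side" or "wrist"; returns a dict with "img" (400x640x3 uint8, red, green, blue), "mtx" (3x3 intrinsics, pixels), "eye" and "orientation" of the camera in the world. Camera axes: x right, y down, z forward; pixel columns grow to the right and rows downward; lengths in mm; the calibration is good to about 2 mm. A picture is of the moment at which its call begins. There is no depth.
- sign_off(): hands the job in; it is judged then, once.
The state is a dict: "time": time; "joint_positions": joint angles; "qvel": joint speeds; "tau": joint torques, N m; "eef_pos": TCP position; "ee_rot": TCP orientation; "wrist_force": force on the tool from outside, world axes, zero at the start; "torque": the same for the moment, N m; "width": finger opening in mm; "finger_force": force on a finger pad.
Only numpy, scipy, OpenCV 4.12 (cv2) and the standard library are available. Lean on these libraries where they do the work, as an engineer would, in place of code of your own. Each camera call takes 0.05 s, during which the arm holds its last target. There are 200 camera calls.

TASK

The oil bottle stands behind the fixture whose nut is to be done: swing that fixture's cam lever fully home to clamp the nut, then run its tap down the thread: half a turn forward (clockwise), a quarter turn back, half a turn forward, a quarter turn back, and then forward until its collar sits on the nut. The square head on top of the tap gives the grip; let go of it at the end, and leave the other fixture, the bottle, the tin and the spanner as they are.

Things in the scene. Friction and masses are not known exactly. Their poses are not given: they have to be found in the camera images.
- left_fixture: the left (+y) of two identical clamp fixtures fixed to the bench: grey base 170x90x12 mm, a steel hexagon nut (41 mm across flats, top 36 mm above the bench) between two jaws, a tap with tap wrench upright in it. Origin on the bench straight below the tap axis, z up. The base runs from 115 mm at -x (lever side, towards the robot; yaw within 0.4 rad) to 55 mm at +x.
- left_tap (a joint): turn of this tap, rad: grows clockwise seen from above (forward; sinks 4 mm a turn). Starts at -0.15 to 0.15 with its round collar (26 mm across, 12 mm high, on the shank) about 4 mm above the nut; at 6.4 the collar sits on the nut: hard stop. Friction 0.12 N m; stays where it is left. Back past -0.4 is a stop.
- left_wrench (a point): on this tap's driving square (16x16 mm steel head above the tap wrench, from 114 to 148 mm above the bench, sides along x and y), on the tap axis 135 mm above the bench at tap 0: the place to grip from above. Turns with the tap: x along the wrench's crossbar (105 mm above the bench, 13 mm thick at most, 110 mm long; thicker sleeve on the +x arm only), z up.
- left_lever (a joint): cam lever of this fixture, rad: open 0 (points along the fixture's -x; starts 0 to 0.4), grows clockwise seen from above to its hard stop 1.57, where it points along the fixture's +y and the nut is clamped. Turns about an upright pin 75 mm from the tap axis at the fixture's -x. Friction 0.08 N m, stays where it is left.
- left_knob (a point): on the lever's upright black grip (round, 18 mm thick, from 38 to 88 mm above the bench, 60 mm from the lever's pin), on its centre line 80 mm above the bench; it moves with the lever.
- right_fixture: the right (-y) of two identical clamp fixtures fixed to the bench: grey base 170x90x12 mm, a steel hexagon nut (41 mm across flats, top 36 mm above the bench) between two jaws, a tap with tap wrench upright in it. Origin on the bench straight below the tap axis, z up. The base runs from 115 mm at -x (lever side, towards the robot; yaw within 0.4 rad) to 55 mm at +x.
- right_tap (a joint): turn of this tap, rad: grows clockwise seen from above (forward; sinks 4 mm a turn). Starts at -0.15 to 0.15 with its round collar (26 mm across, 12 mm high, on the shank) about 4 mm above the nut; at 6.4 the collar sits on the nut: hard stop. Friction 0.12 N m; stays where it is left. Back past -0.4 is a stop.
- right_wrench (a point): on this tap's driving square (16x16 mm steel head above the tap wrench, from 114 to 148 mm above the bench, sides along x and y), on the tap axis 135 mm above the bench at tap 0: the place to grip from above. Turns with the tap: x along the wrench's crossbar (105 mm above the bench, 13 mm thick at most, 110 mm long; thicker sleeve on the +x arm only), z up.
- right_lever (a joint): cam lever of this fixture, rad: open 0 (points along the fixture's -x; starts 0 to 0.4), grows clockwise seen from above to its hard stop 1.57, where it points along the fixture's +y and the nut is clamped. Turns about an upright pin 75 mm from the tap axis at the fixture's -x. Friction 0.08 N m, stays where it is left.
- right_knob (a point): on the lever's upright black grip (round, 18 mm thick, from 38 to 88 mm above the bench, 60 mm from the lever's pin), on its centre line 80 mm above the bench; it moves with the lever.
- oil_bottle: plastic oil bottle with a pointed cap, 44 mm across, 115 mm tall, standing on the bench about 0.11 m behind (+x of) the tap axis of one fixture; origin at its foot. It marks the nut to be done, and is at least 0.18 m from the other tap axis.
- tin_round: low round tin with a lid, 66 mm across, 36 mm tall, standing likewise behind the other fixture; origin at its foot
- spanner: loose open-ended spanner, 133 mm long, 8 mm thick, lying on the bench in front between the fixtures; origin at its middle

How it is judged (in metres and radians):
On the way, in this order (a step that is already met when the one before it is completed fails the run):
1. the cam lever of the fixture in front of the oil bottle is swung fully home before its tap is turned (((horizontal distance between oil_bottle and left_fixture below 0.155 m and value of joint left_lever above 1.4 rad and value of joint left_tap below 0.6 rad) or (horizontal distance between oil_bottle and right_fixture below 0.155 m and value of joint right_lever above 1.4 rad and value of joint right_tap below 0.6 rad))), for 0.2 s.
2. that tap is about half a turn forward (2.5 to 3.9 rad) (((horizontal distance between oil_bottle and left_fixture below 0.155 m and value of joint left_tap between 2.5 and 3.9 rad and value of joint left_lever above 1.3 rad) or (horizontal distance between oil_bottle and right_fixture below 0.155 m and value of joint right_tap between 2.5 and 3.9 rad and value of joint right_lever above 1.3 rad))), for 0.1 s.
3. then backed about a quarter turn (1.0 to 2.2 rad) (((horizontal distance between oil_bottle and left_fixture below 0.155 m and value of joint left_tap between 1 and 2.2 rad and value of joint left_lever above 1.3 rad) or (horizontal distance between oil_bottle and right_fixture below 0.155 m and value of joint right_tap between 1 and 2.2 rad and value of joint right_lever above 1.3 rad))), for 0.1 s.
4. then another half turn forward (4.0 to 5.4 rad) (((horizontal distance between oil_bottle and left_fixture below 0.155 m and value of joint left_tap between 4 and 5.4 rad and value of joint left_lever above 1.3 rad) or (horizontal distance between oil_bottle and right_fixture below 0.155 m and value of joint right_tap between 4 and 5.4 rad and value of joint right_lever above 1.3 rad))), for 0.1 s.
5. then backed a quarter turn again (2.5 to 3.7 rad) (((horizontal distance between oil_bottle and left_fixture below 0.155 m and value of joint left_tap between 2.5 and 3.7 rad and value of joint left_lever above 1.3 rad) or (horizontal distance between oil_bottle and right_fixture below 0.155 m and value of joint right_tap between 2.5 and 3.7 rad and value of joint right_lever above 1.3 rad))), for 0.1 s.
At the end, for the whole second after the job is handed in: On the fixture in front of the oil bottle the collar is down on the nut (tap joint above 6.1 rad) at rest, and the lever still home (above 1.3 rad); the other tap (below 0.5 rad) and lever (below 0.75 rad) are left as they were; bottle and tin stand upright (((horizontal distance between oil_bottle and left_fixture below 0.155 m and value of joint left_tap above 6.1 rad and value of joint left_lever above 1.3 rad and velocity of joint left_tap below 0.1 rad/s and value of joint right_tap below 0.5 rad and value of joint right_lever below 0.75 rad) or (horizontal distance between oil_bottle and right_fixture below 0.155 m and value of joint right_tap above 6.1 rad and value of joint right_lever above 1.3 rad and velocity of joint right_tap below 0.1 rad/s and value of joint left_tap below 0.5 rad and value of joint left_lever below 0.75 rad)) and angle between each of oil_bottle, tin_round's own z axis and vertical below 0.3 rad); the robot touches nothing.
It fails at once if on the fixture without the oil bottle, the tap leaves the range -0.35 to 0.5 rad or the lever's grip is moved more than 20 mm ((horizontal distance between oil_bottle and left_fixture below 0.155 m and (value of joint right_tap above 0.5 rad or value of joint right_tap below -0.35 rad or distance of right_knob from where it was at the start of the episode above 0.02 m)) or (horizontal distance between oil_bottle and right_fixture below 0.155 m and (value of joint left_tap above 0.5 rad or value of joint left_tap below -0.35 rad or distance of left_knob from where it was at the start of the episode above 0.02 m))).
It fails at once if the oil bottle, the round tin or the spanner is pushed more than 40 mm from its place (distance of any of oil_bottle, tin_round, spanner from where it was at the start of the episode above 0.04 m).
It also fails if it takes over 72 s, if anything falls off the work surface, if the arm or the gripper's body presses on something with over 40 N, if the wrist force passes 120 N, or if a joint passes its speed limit or range.

## Working session

There is one attempt and no reset: what is moved stays moved. The work goes in short steps, Python scripts to look and compute and a shell command to move; the robot and the scene stay as the last step left them, time stands still between calls to the robot, and variables do not carry over. Pictures are saved under pics/ and viewed, at most 10 in all, crops included, and the job is handed in when it is done.

```bash
ls; mkdir -p pics; cat > h.py <<'E'
import numpy as np, cv2
from workcell import arm, sensors, read_camera, sign_off
from scipy.spatial.transform import Rotation as R
def cam(n,save=None):
    c=read_camera(n)
    if save: cv2.imwrite('pics/'+save,c['img'][:,:,::-1])
    return c
def rot(c):
    o=np.array(c['orientation'],float)
    return o if o.shape==(3,3) else R.from_euler('xyz',o).as_matrix()
def at(c,uv,z):
    d=rot(c)@np.linalg.inv(c['mtx'])@np.array([*uv,1.]); e=np.array(c['eye'],float)
    return e+d*(z-e[2])/d[2]
def proj(c,p):
    q=np.array(c['mtx'])@(rot(c).T@(np.array(p,float)-c['eye'])); return q[:2]/q[2]
E
python3 - <<'E'
from h import *
for n in('scene','side'):
    c=cam(n,n+'0.png'); print(n,c['eye'],c['orientation'])
print(sensors.state())
E
```

```text
drive.py
pics
workcell.py
scene [198.30748951 537.81508908 844.16264661] [-2.42907879 -0.01583717 -2.46790656]
side [558.34009638 915.42744864 867.26638498] [-2.27828897  0.01695564 -3.13000549]
{'time': 0.1, 'joint_positions': array([-1.22560287e+00,  4.91494758e-01,  1.55938645e+00, -1.46676889e-05,
        1.09172034e+00, -1.05633885e-01]), 'qvel': array([-0.00041419, -0.0001136 , -0.00010408,  0.00190963, -0.00067759,
        0.00140585]), 'tau': array([ 3.58809499e-03, -6.19447875e+01, -2.62026143e+01, -6.58188401e-05,
        2.91805896e-03, -2.58855209e-05]), 'eef_pos': array([ 272.24829453, -562.36304145,  230.78969983]), 'ee_rot': array([-3.14058801e+00, -9.34384546e-05,  4.50834064e-01]), 'wrist_force': array([ 0.08493394, -1.0825091 , -0.27563762]), 'torque': array([ 0.03240537,  0.00172995, -0.00246093]), 'finger_force': 0.0, 'width': 85.59113548770263}
```

View pics/scene0.png

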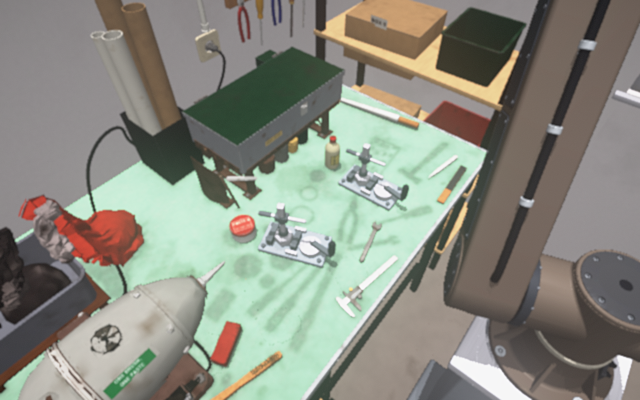

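View pics/side0.png

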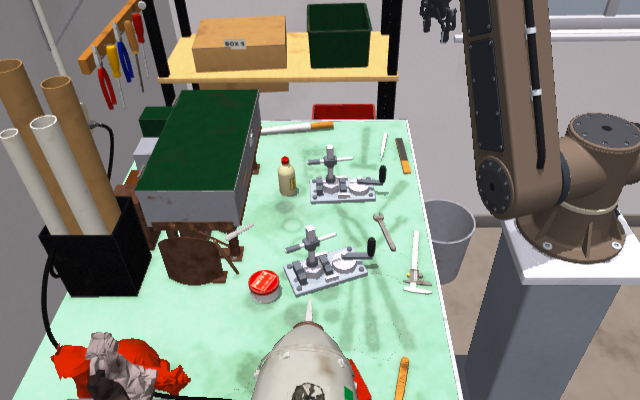

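The oil bottle (side ~(287,178), scene ~(332,153)) stands behind the right fixture, and the tin is behind the left one. Enlarging the right fixture.

```bash
python3 - <<'E'
from h import *
a=cv2.imread('pics/side0.png')[135:215,265:405]; b=cv2.imread('pics/scene0.png')[130:220,310:430]
a=cv2.resize(a,(770,440)[0:2] if 0 else (560,320),interpolation=cv2.INTER_CUBIC)
b=cv2.resize(b,(360,270),interpolation=cv2.INTER_CUBIC)
o=np.zeros((590,560,3),np.uint8); o[:320]=a; o[320:,:360]=b
cv2.imwrite('pics/crop.png',o)
E
```

```text
(no output)
```

View pics/crop.png

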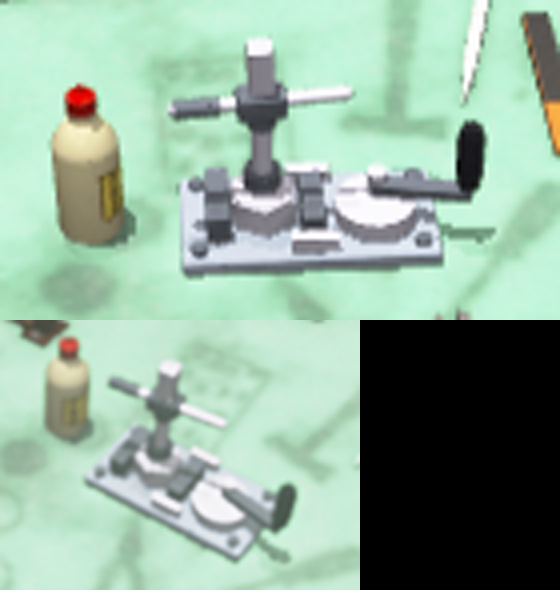

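```bash
python3 - <<'E'
from h import *
s=cam('side'); c=cam('scene')
S=lambda u,v:(265+u/4,135+v/4); C=lambda u,v:(310+u/3,130+(v-320)/3)
f=lambda n,p:print(n,p.round(0))
f('head side',at(s,S(259,43),148)); f('head scene',at(c,C(171,366),148))
f('knob side',at(s,S(470,157),63)); f('knob scene',at(c,C(285,507),63))
for n,uv in dict(nl=(184,266),nr=(441,259),fl=(186,180)).items(): f('s '+n,at(s,S(*uv),12))
for n,uv in dict(nl=(86,480),nr=(240,553),fl=(128,428)).items(): f('c '+n,at(c,C(*uv),12))
f('bar sleeve s',at(s,S(173,110),105));f('bar end s',at(s,S(351,94),105))
f('bar sleeve c',at(c,C(112,384),105));f('bar end c',at(c,C(226,424),105))
f('bottle s',at(s,S(81,90),112)); f('bottle c',at(c,C(68,342),112))
f('Ltap s',at(s,(310,227),148)); f('Ltap c',at(c,(282,205),148))
f('Lknob s',at(s,(371,246),63)); f('Lknob c',at(c,(331,245),63))
f('spanner',at(s,(378,213),4));f('spanner',at(s,(393,248),4))
E
```

```text
head side [ 582. -137.  148.]
head scene [ 578. -137.  148.]
knob side [ 448. -130.   63.]
knob scene [ 443. -133.   63.]
s nl [632. -84.  12.]
s nr [467. -90.  12.]
s fl [ 634. -173.   12.]
c nl [624. -85.  12.]
c nr [ 462. -102.   12.]
c fl [ 634. -167.   12.]
bar sleeve s [ 637. -126.  105.]
bar end s [ 524. -142.  105.]
bar sleeve c [ 630. -124.  105.]
bar end c [ 521. -147.  105.]
bottle s [ 695. -139.  112.]
bottle c [ 691. -138.  112.]
Ltap s [619. 155. 148.]
Ltap c [614. 152. 148.]
Lknob s [490. 126.  63.]
Lknob c [494. 121.  63.]
spanner [462. -47.   4.]
spanner [434.  75.   4.]
```

Units first: shifts go in shares of 250 mm and turns go in shares of 45 degrees. So 36 mm is 0.144, -30 mm is -0.12.

```bash
python3 drive.py '[[0.144, -0.12, 0, 0, 85], [0.144, -0.12, 0, 0, 85], [0.144, -0.12, 0, 0, 85], [0.144, -0.12, 0, 0, 85], [0.144, -0.12, 0, 0, 85], [0.144, -0.12, 0, 0, 85], [0.144, -0.12, 0, 0, 85], [0.144, -0.12, 0, 0, 85], [0.144, -0.12, 0, 0, 85], [0.144, -0.12, 0, 0, 85]]' 40; python3 - <<'E'
from h import *
s=sensors.state(); print(s['eef_pos'],s['ee_rot'],s['joint_positions'])
c=cam('wrist','w1.png'); print(c['eye'])
E
```

```text
time: 1.2
eef_pos: [466.1, -133.8, 231.4]
ee_rot: [3.141, -0.0, 0.451]
wrist_force: [0.9, 0.3, -0.6]
width: 85.1
finger_force: 0.0
[ 466.09634191 -133.84507395  231.40742651] [ 3.14133001e+00 -1.44383879e-04  4.50668352e-01] [-4.15922325e-01  2.92520164e-01  1.89209458e+00 -7.34188670e-05
  9.56684265e-01  7.04247966e-01]
[537.56037021 -99.12453801 373.3004945 ]
```

View pics/w1.png

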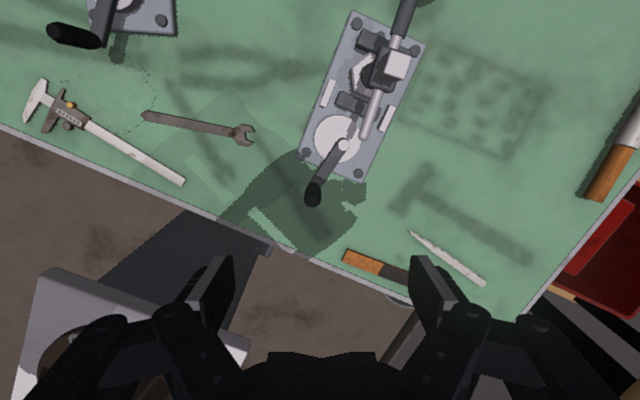

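Wrist view: right knob top ~(313,195), tap head top ~(398,64), base corners ~(350,11),(426,42),(300,157),(362,182); pin ~(342,145).

```bash
python3 - <<'E'
from h import *
c=cam('wrist')
f=lambda n,uv,z:print(n,at(c,uv,z).round(1))
f('head',(398,64),148);f('knob',(313,195),88);f('knobbot',(318,180),45)
for uv in((350,11),(426,42),(300,157),(362,182)): f('corner',uv,12)
f('pin',(342,145),40)
a=cv2.imread('pics/w1.png')[0:220,270:450]
cv2.imwrite('pics/w1c.png',cv2.resize(a,(491,600),interpolation=cv2.INTER_CUBIC))
E
```

```text
head [ 582.4 -131.2  148. ]
knob [ 454.8 -126.    88. ]
knobbot [ 460.3 -128.3   45. ]
corner [630.7 -82.7  12. ]
corner [ 640.5 -169.4   12. ]
corner [468.6 -99.9  12. ]
corner [ 473.8 -181.4   12. ]
pin [ 506.1 -135.2   40. ]
```

View pics/w1c.png

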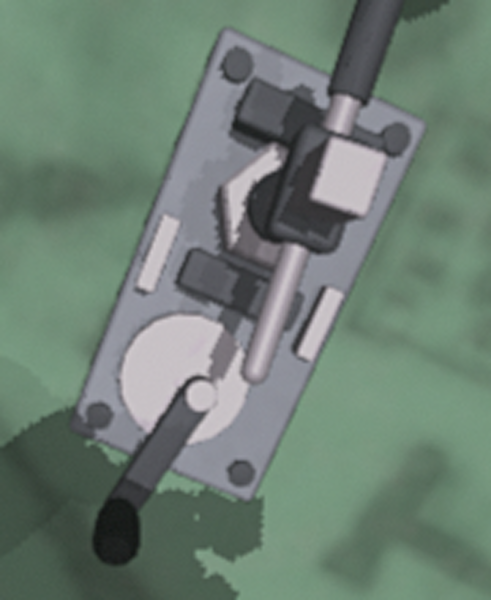

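In the tool's units: -0.15 rad is -0.191.

```bash
python3 drive.py '[[0, 0, 0, -0.191, 60], [0, 0, 0, -0.191, 60], [0, 0, 0, -0.191, 60], [0, 0, 0, -0.191, 60], [0, 0, 0, -0.191, 60], [0, 0, 0, -0.191, 60], [0, 0, 0, -0.191, 60], [0, 0, 0, -0.191, 60]]'; python3 drive.py '[[0, 0, 0, -0.191, 60], [0, 0, 0, -0.191, 60], [0, 0, 0, -0.191, 60], [0, 0, 0, -0.191, 60], [0, 0, 0, -0.191, 60], [0, 0, 0, -0.191, 60], [0, 0, 0, -0.191, 60], [0, 0, 0, -0.191, 60], [0, 0, 0, -0.1273, 60]]'; python3 drive.py '[[0.036, 0.004, 0.12, 0, 60], [0.036, 0.004, 0.12, 0, 60], [0, 0, 0.12, 0, 60]]'; python3 - <<'E'
from h import *
s=sensors.state(); print(s['eef_pos'],s['ee_rot'],s['joint_positions'])
cam('wrist','w2.png')
E
```

```text
time: 2.1
eef_pos: [465.4, -136.2, 231.2]
ee_rot: [-3.141, 0.0, 1.657]
wrist_force: [-1.1, 0.7, -0.5]
width: 60.1
finger_force: 0.0
time: 3.0
eef_pos: [465.4, -136.2, 231.3]
ee_rot: [-3.141, -0.0, 2.956]
wrist_force: [-0.1, 0.4, -1.4]
width: 59.7
finger_force: 0.0
time: 3.3
eef_pos: [447.3, -130.5, 140.6]
ee_rot: [-3.141, 0.0, 2.95]
wrist_force: [0.4, -0.2, -0.6]
width: 60.0
finger_force: 0.0
[ 447.32212737 -130.4799108   140.55988922] [-3.14135663e+00  2.61333270e-04  2.95045921e+00] [-4.25626383e-01  3.99842653e-01  2.03890339e+00 -2.61301747e-04
  7.02537607e-01 -1.80508984e+00]
```

View pics/w2.png

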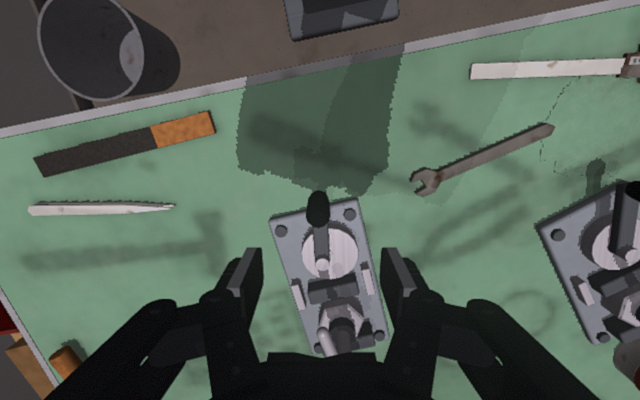

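The knob (318,~200) lies between the fingers' columns, lever in line with the tool x axis. Checking along x.

```bash
python3 - <<'E'
from h import *
c=cam('wrist'); e=sensors.state()['eef_pos']
print('knob',at(c,(318,198),88),'bottom',at(c,(320,225),42),'pin',at(c,(323,264),40),'tcp px',proj(c,e),proj(c,[e[0],e[1],60]))
E
```

```text
knob [ 428.07382467 -128.61659381   88.        ] bottom [ 466.27459842 -134.82531537   42.        ] pin [ 504.38027506 -139.55635251   40.        ] tcp px [321.14236294 262.11437204] [320.97853147 210.0491312 ]
```

In the tool's units: 30 mm is 0.12, 25 mm is 0.1.

```bash
python3 drive.py '[[0, 0, 0.12, 0, 60], [0, 0, 0.12, 0, 60], [0, 0, 0.1, 0, 60], [0, 0, 0, 0, 24], [0, 0, 0, 0, 24], [0, 0, 0, 0, 24], [0, 0, 0, 0, 24], [0, 0, 0, 0, 24]]' 20;  python3 - <<'E'
from h import *
a=cam('side')['img'][120:230,250:430,::-1]; cv2.imwrite('pics/s2.png',cv2.resize(a,(720,440),interpolation=cv2.INTER_CUBIC))
E
```

```text
time: 4.2
eef_pos: [448.8, -130.5, 57.3]
ee_rot: [-3.141, 0.002, 2.951]
wrist_force: [-0.7, -0.7, -0.1]
width: 23.9
finger_force: 0.0
```

View pics/s2.png

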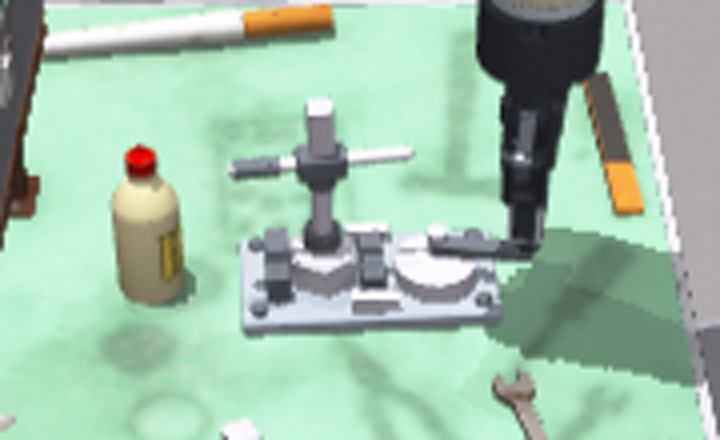

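The knob sits caged between the fingers. Swing it through the arc.

In the tool's units: 9 mm is 0.036, -0.7 mm is -0.0028, 0.15 rad is 0.191.

```bash
python3 drive.py '[[-0.0028, 0.036, 0, 0.191, 24], [-0.0028, 0.036, 0, 0.191, 24], [-0.0028, 0.036, 0, 0.191, 24], [-0.0028, 0.036, 0, 0.191, 24], [-0.0028, 0.036, 0, 0.191, 24], [-0.0028, 0.036, 0, 0.191, 24], [-0.0028, 0.036, 0, 0.191, 24], [-0.0028, 0.036, 0, 0.191, 24], [0, 0, 0, 0, 24]]'
```

```text
time: 5.15
eef_pos: [497.6, -82.4, 56.5]
ee_rot: [3.141, 0.0, 1.749]
wrist_force: [0.9, -0.2, -0.2]
width: 24.2
finger_force: 0.0
```

In the tool's units: 3 mm is 0.012, 0.05 rad is 0.0637.

```bash
python3 drive.py '[[0, 0.012, 0, 0.0637, 24], [0, 0.012, 0, 0.0637, 24], [0, 0, 0, 0, 24]]'; python3 drive.py '[[0, 0.008, 0, 0.0255, 24], [0, 0, 0, 0, 24]]'
```

```text
time: 5.45
eef_pos: [502.6, -81.8, 56.4]
ee_rot: [3.142, 0.0, 1.654]
wrist_force: [0.0, -0.9, 0.2]
width: 24.0
finger_force: 0.0
time: 5.65
eef_pos: [504.6, -81.5, 56.4]
ee_rot: [-3.141, -0.0, 1.632]
wrist_force: [0.2, 0.6, -0.5]
width: 23.9
finger_force: 0.4
```

In the tool's units: 2 mm is 0.008.

```bash
python3 drive.py '[[0, 0.008, 0, 0, 24], [0, 0, 0, 0, 24]]'; python3 drive.py '[[0, 0.008, 0, 0, 24], [0, 0, 0, 0, 24]]'
```

```text
time: 5.85
eef_pos: [505.7, -81.3, 56.2]
ee_rot: [-3.139, -0.001, 1.632]
wrist_force: [-6.8, -1.2, 4.9]
width: 24.0
finger_force: 3.4
time: 6.05
eef_pos: [505.9, -81.1, 56.1]
ee_rot: [-3.135, -0.001, 1.633]
wrist_force: [-15.2, -4.4, 8.4]
width: 24.2
finger_force: 7.6
```

In the tool's units: -40 mm is -0.16, 38 mm is 0.152, -0.15 rad is -0.191.

```bash
python3 drive.py '[[0, -0.016, 0, 0, 50], [0, 0, 0, 0, 50], [0, 0, 0, 0, 50], [0, 0, -0.16, 0, 50], [0, 0, -0.16, 0, 50], [0, 0, -0.16, 0, 60], [0, 0, -0.16, 0, 60], [-0.116, 0.152, 0, 0, 60], [-0.116, 0.152, 0, 0, 60], [0, 0, 0, -0.191, 60]]'; python3 drive.py '[[0, 0, 0, -0.191, 60], [0, 0, 0, -0.191, 60], [0, 0, 0, -0.191, 60], [0, 0, 0, -0.191, 60], [0, 0, 0, -0.191, 60], [0, 0, 0, -0.191, 60], [0, 0, 0, -0.191, 60], [0, 0, 0, -0.191, 60], [0, 0, 0, -0.191, 60], [0, 0, 0, -0.191, 60]]'; python3 drive.py '[[0, 0, 0, -0.0382, 60], [0, 0, 0, 0, 60]]';  python3 - <<'E'
from h import *
c=cam('wrist','w3.png'); s=sensors.state(); e=s['eef_pos']; print(s['joint_positions'])
for z in(148,135): print(proj(c,[e[0],e[1],z]))
print(at(c,(320,240),148))
E
```

```text
time: 7.05
eef_pos: [587.8, -137.5, 216.3]
ee_rot: [3.139, 0.002, 1.781]
wrist_force: [-1.5, 0.8, -0.7]
width: 59.9
finger_force: 0.0
time: 8.05
eef_pos: [584.4, -134.8, 216.3]
ee_rot: [-3.141, 0.0, -2.996]
wrist_force: [-0.2, -0.4, 0.3]
width: 59.8
finger_force: 0.0
time: 8.25
eef_pos: [584.3, -134.8, 216.3]
ee_rot: [-3.141, 0.0, -2.975]
wrist_force: [-0.2, 0.3, -0.2]
width: 60.0
finger_force: 0.0
[-3.36934488e-01  4.69789524e-01  1.64146722e+00 -5.59954476e-05
  1.03015312e+00 -2.07355801e+00]
[320.9979282  212.65977038]
[320.99794486 206.71972925]
[ 606.31020017 -131.89150314  148.        ]
```

View pics/w3.png

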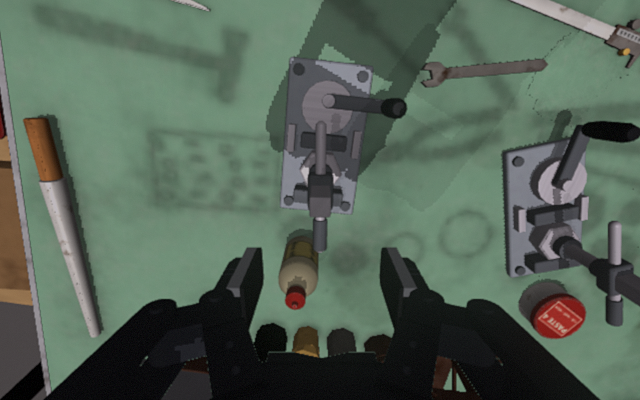

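```bash
python3 - <<'E'
from h import *
g=cv2.cvtColor(cv2.imread('pics/w3.png'),cv2.COLOR_BGR2GRAY)
print(g[168:226:2,304:336:2])
c=cam('wrist')
for v in (195,200,205,210): print(v,at(c,(320,v),148).round(1))
E
```

```text
[[188 187 164  49  43  45  76  95 104  86  76  48  45  47  93  89]
 [185 187 164  36  43  45  78  93 104  87  76  46  46  43  73  91]
 [185 186 160  29  32  34  76  95 103  88  75  33  31  32  70  92]
 [187 186 105  28  34  33  46  67  69  62  51  34  34  32 110 165]
 [179 190  59  42  46  47  46  44  39  42  43  44  44  40  67 189]
 [156 176  44  45  47  45  46  44  45  45  45  45  45  45  42 189]
 [135 170  44  45  46  47  47  46  46  46  47  47  47  46  45 188]
 [ 87 141  44  45  47  46  47  46  45  48  46  46  48  44  56 165]
 [ 69 112  43  44  48  47  45  43  45  46  45  47  48  45  46 118]
 [ 32  62  41  45  56  57  59  56  56  54  54  57  55  47  41  72]
 [ 34  32  41  45  56  57  56  57  57  57  55  56  58  46  42  52]
 [ 54  53  38  47  58  57  57  55  54  55  56  56  57  49  38  34]
 [ 92  88  39  46  57  57  56  57  57  55  56  55  57  51  39  40]
 [ 91  86  38  49  57  56  56  57  57  57  56  55  57  52  44  77]
 [ 91  84  38  53  60  58  57  56  58  57  54  54  56  51  47  82]
 [ 86  83  37  81  89  88  87  86  84  84  84  83  84  70  45  81]
 [ 86  80  36  83  89  86  8
[... 251 characters left out ...]
78  79  86  86  86  86  87  88  87  88  85  74  96 130]
 [114 116 114  76  84  82  85  86  86  87  87  86  88  84 130 125]
 [122 124 118  76  83  85  84  86  86  87  84  87  86  79 117 111]
 [116 118 112  75  82  85  86  88  86  85  87  86  83  93 133 130]
 [105 107 109  83  87  80  85  86  91  84  82  84  83 112 130 130]
 [ 98  99 101 103 103  47 125 161 182 149  95  85 129 130 128 130]
 [100 103 100 103  89  38  72 121 149 115  57  56 128 127 128 127]
 [101 102 102 101  87  52  67  74  77  75  68  56 128 128 127 127]
 [104 104 104 105  89  51  68  78  82  76  70  64 127 126 126 124]]
195 [ 570.8 -137.8  148. ]
200 [ 574.6 -137.2  148. ]
205 [ 578.4 -136.5  148. ]
210 [ 582.2 -135.9  148. ]
```

Head top face spans rows 198–217, cols 310–330, centre (320,207.5) → (580.5,−136), matching the earlier fixes. Descend and grip.

In the tool's units: 40 mm is 0.16, 16 mm is 0.064.

```bash
python3 drive.py '[[0.016, -0.0024, 0.16, 0, 60], [0, 0, 0.16, 0, 60], [0, 0, 0.064, 0, 60], [0, 0, 0, 0, 30], [0, 0, 0, 0, 10], [0, 0, 0, 0, 10], [0, 0, 0, 0, 10], [0, 0, 0, 0, 10], [0, 0, 0, 0, 10], [0, 0, 0, 0, 10]]' 50
```

```text
time: 9.35
eef_pos: [581.0, -136.5, 121.7]
ee_rot: [-3.14, 0.002, -2.973]
wrist_force: [-0.4, -1.0, 7.5]
width: 15.1
finger_force: 51.7
```

In the tool's units: 0.1 mm is 0.0004, 0.15 rad is 0.191.

```bash
python3 drive.py '[[0, 0, 0.0004, 0.191, 10], [0, 0, 0.0004, 0.191, 10], [0, 0, 0.0004, 0.191, 10], [0, 0, 0.0004, 0.191, 10]]'; python3 - <<'E'
from h import *
s=sensors.state(); print(s['torque'],s['wrist_force'])
a=cam('side')['img'][120:230,250:430,::-1]; cv2.imwrite('pics/s3.png',cv2.resize(a,(720,440),interpolation=cv2.INTER_CUBIC))
E
```

```text
time: 9.75
eef_pos: [581.0, -136.5, 121.3]
ee_rot: [-3.142, 0.003, 2.705]
wrist_force: [-1.0, -2.1, 6.8]
width: 15.2
finger_force: 51.8
[-0.20379486  0.05281517  0.15284408] [-1.02542716 -2.08998386  6.81036245]
```

View pics/s3.png

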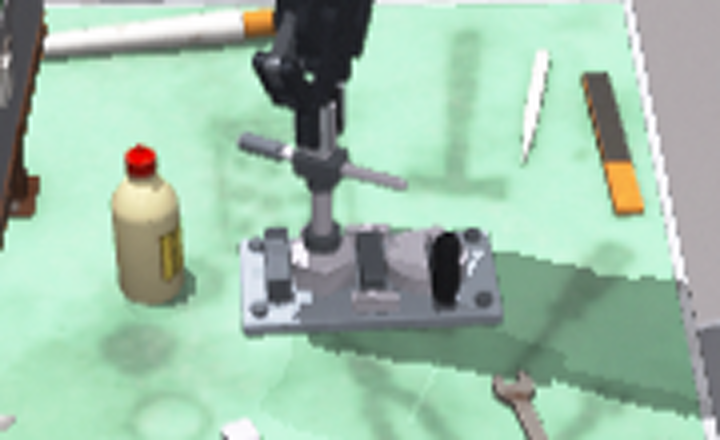

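The lever points along +y (knob at (445,268) of the crop), and the wrench turns with the grip. Continue to half a turn.

In the tool's units: 0.1 mm is 0.0004, 0.15 rad is 0.191.

```bash
python3 drive.py '[[0, 0, 0.0004, 0.191, 10], [0, 0, 0.0004, 0.191, 10], [0, 0, 0.0004, 0.191, 10], [0, 0, 0.0004, 0.191, 10], [0, 0, 0.0004, 0.191, 10], [0, 0, 0.0004, 0.191, 10], [0, 0, 0.0004, 0.191, 10], [0, 0, 0.0004, 0.191, 10], [0, 0, 0.0004, 0.191, 10]]'; python3 drive.py '[[0, 0, 0.0004, 0.191, 10], [0, 0, 0.0004, 0.191, 10], [0, 0, 0.0004, 0.191, 10], [0, 0, 0.0004, 0.191, 10], [0, 0, 0.0004, 0.191, 10], [0, 0, 0.0004, 0.191, 10], [0, 0, 0.0004, 0.191, 10], [0, 0, 0.0004, 0.191, 10], [0, 0, 0, 0, 10], [0, 0, 0, 0, 10]]'
```

```text
time: 10.7
eef_pos: [580.9, -136.5, 120.5]
ee_rot: [3.139, 0.001, 1.355]
wrist_force: [-0.6, -2.4, 7.1]
width: 14.7
finger_force: 51.9
time: 11.7
eef_pos: [580.9, -136.5, 119.7]
ee_rot: [3.14, -0.002, 0.16]
wrist_force: [0.3, -1.2, 7.5]
width: 14.8
finger_force: 51.9
```

In the tool's units: -0.1 mm is -0.0004, -0.15 rad is -0.191.

```bash
python3 drive.py '[[0, 0, -0.0004, -0.191, 10], [0, 0, -0.0004, -0.191, 10], [0, 0, -0.0004, -0.191, 10], [0, 0, -0.0004, -0.191, 10], [0, 0, -0.0004, -0.191, 10], [0, 0, -0.0004, -0.191, 10], [0, 0, -0.0004, -0.191, 10], [0, 0, -0.0004, -0.191, 10], [0, 0, -0.0004, -0.191, 10], [0, 0, 0, 0, 10]]';  python3 drive.py '[[0, 0, 0, 0, 10], [0, 0, 0, 0, 10]]'
```

```text
time: 12.7
eef_pos: [580.9, -136.5, 120.6]
ee_rot: [3.139, 0.001, 1.516]
wrist_force: [0.2, -1.6, 6.8]
width: 14.7
finger_force: 51.9
time: 12.9
eef_pos: [581.0, -136.5, 120.6]
ee_rot: [3.139, 0.001, 1.511]
wrist_force: [-0.0, -1.5, 8.6]
width: 14.8
finger_force: 51.9
```

In the tool's units: 0.1 mm is 0.0004, 0.15 rad is 0.191.

```bash
python3 drive.py '[[0, 0, 0.0004, 0.191, 10], [0, 0, 0.0004, 0.191, 10], [0, 0, 0.0004, 0.191, 10], [0, 0, 0.0004, 0.191, 10], [0, 0, 0.0004, 0.191, 10], [0, 0, 0.0004, 0.191, 10], [0, 0, 0.0004, 0.191, 10], [0, 0, 0.0004, 0.191, 10], [0, 0, 0.0004, 0.191, 10]]'; python3 drive.py '[[0, 0, 0.0004, 0.191, 10], [0, 0, 0.0004, 0.191, 10], [0, 0, 0.0004, 0.191, 10], [0, 0, 0.0004, 0.191, 10], [0, 0, 0.0004, 0.191, 10], [0, 0, 0.0004, 0.191, 10], [0, 0, 0.0004, 0.191, 10], [0, 0, 0.0004, 0.191, 10], [0, 0, 0.0004, 0.191, 10], [0, 0, 0, 0, 10]]'; python3 drive.py '[[0, 0, 0, 0.0637, 10], [0, 0, 0, 0, 10], [0, 0, 0, 0, 10]]'
```

```text
time: 13.8
eef_pos: [580.9, -136.5, 119.7]
ee_rot: [3.14, -0.002, 0.155]
wrist_force: [0.3, -0.8, 8.7]
width: 15.0
finger_force: 52.0
time: 14.8
eef_pos: [581.0, -136.5, 118.8]
ee_rot: [-3.14, -0.002, -1.195]
wrist_force: [-0.7, -1.7, 8.2]
width: 15.0
finger_force: 52.0
time: 15.1
eef_pos: [580.9, -136.5, 118.8]
ee_rot: [-3.14, -0.002, -1.24]
wrist_force: [-0.3, -1.9, 8.2]
width: 15.1
finger_force: 52.0
```

In the tool's units: -0.1 mm is -0.0004, -0.15 rad is -0.191.

```bash
python3 drive.py '[[0, 0, -0.0004, -0.191, 10], [0, 0, -0.0004, -0.191, 10], [0, 0, -0.0004, -0.191, 10], [0, 0, -0.0004, -0.191, 10], [0, 0, -0.0004, -0.191, 10], [0, 0, -0.0004, -0.191, 10], [0, 0, -0.0004, -0.191, 10], [0, 0, -0.0004, -0.191, 10], [0, 0, -0.0004, -0.191, 10], [0, 0, 0, 0, 10]]';  python3 drive.py '[[0, 0, 0, 0, 10], [0, 0, 0, 0, 10]]'
```

```text
time: 16.1
eef_pos: [580.9, -136.5, 119.7]
ee_rot: [3.14, -0.002, 0.116]
wrist_force: [0.4, -1.1, 8.4]
width: 15.3
finger_force: 51.9
time: 16.3
eef_pos: [580.9, -136.5, 119.7]
ee_rot: [3.14, -0.002, 0.111]
wrist_force: [-0.1, -2.0, 7.6]
width: 15.4
finger_force: 51.9
```

In the tool's units: -0.15 rad is -0.191.

```bash
python3 drive.py '[[0, 0, 0, 0, 50], [0, 0, 0, 0, 50], [0, 0, 0, 0, 50], [0, 0, 0, -0.191, 50], [0, 0, 0, -0.191, 50], [0, 0, 0, -0.191, 50], [0, 0, 0, -0.191, 50], [0, 0, 0, -0.191, 50], [0, 0, 0, -0.191, 50], [0, 0, 0, -0.191, 50]]';  python3 drive.py '[[0, 0, 0, -0.191, 50], [0, 0, 0, -0.191, 50], [0, 0, 0, -0.191, 50], [0, 0, 0, -0.191, 50], [0, 0, 0, -0.191, 50], [0, 0, 0, -0.191, 50], [0, 0, 0, -0.191, 50]]'; python3 drive.py '[[0, 0, 0, -0.191, 50], [0, 0, 0, -0.191, 50], [0, 0, 0, -0.191, 50], [0, 0, 0, -0.191, 50], [0, 0, 0, -0.191, 50], [0, 0, 0, -0.191, 50], [0, 0, 0, -0.1783, 50], [0, 0, 0, 0, 50]]'
```

```text
time: 17.3
eef_pos: [580.2, -136.0, 118.1]
ee_rot: [-3.141, 0.0, 1.167]
wrist_force: [-0.9, -0.5, -0.3]
width: 50.0
finger_force: 0.0
time: 18.0
eef_pos: [580.2, -136.0, 118.1]
ee_rot: [-3.141, -0.0, 2.217]
wrist_force: [0.8, 0.1, 0.6]
width: 49.9
finger_force: 0.0
time: 18.8
eef_pos: [580.2, -136.1, 118.1]
ee_rot: [3.142, -0.0, -3.03]
wrist_force: [-0.3, -0.3, -0.1]
width: 50.2
finger_force: 0.0
```

In the tool's units: 0.1 mm is 0.0004, 0.15 rad is 0.191.

```bash
python3 drive.py '[[0, 0, 0, 0, 10], [0, 0, 0, 0, 10], [0, 0, 0, 0, 10], [0, 0, 0, 0, 10], [0, 0, 0, 0, 10], [0, 0, 0, 0, 10], [0, 0, 0, 0, 10]]' 50; python3 drive.py '[[0, 0, 0.0004, 0.191, 10], [0, 0, 0.0004, 0.191, 10], [0, 0, 0.0004, 0.191, 10], [0, 0, 0.0004, 0.191, 10], [0, 0, 0.0004, 0.191, 10], [0, 0, 0.0004, 0.191, 10], [0, 0, 0.0004, 0.191, 10], [0, 0, 0.0004, 0.191, 10], [0, 0, 0.0004, 0.191, 10], [0, 0, 0.0004, 0.191, 10]]'; python3 drive.py '[[0, 0, 0.0004, 0.191, 10], [0, 0, 0.0004, 0.191, 10], [0, 0, 0.0004, 0.191, 10], [0, 0, 0.0004, 0.191, 10], [0, 0, 0.0004, 0.191, 10], [0, 0, 0.0004, 0.191, 10], [0, 0, 0.0004, 0.191, 10], [0, 0, 0.0004, 0.191, 10], [0, 0, 0.0004, 0.191, 10], [0, 0, 0.0004, 0.191, 10]]'; python3 -c "
from h import *
print(sensors.state()['torque'])"
```

```text
time: 19.5
eef_pos: [580.3, -136.4, 118.3]
ee_rot: [-3.141, 0.0, -3.033]
wrist_force: [-0.5, -5.5, 2.3]
width: 15.0
finger_force: 51.1
time: 20.5
eef_pos: [580.8, -135.9, 117.4]
ee_rot: [3.14, 0.0, 1.745]
wrist_force: [1.7, -0.6, 1.9]
width: 15.0
finger_force: 51.0
time: 21.5
eef_pos: [581.5, -136.3, 116.5]
ee_rot: [3.14, -0.003, 0.245]
wrist_force: [5.4, -3.8, -0.3]
width: 15.0
finger_force: 50.8
[-0.64980682 -0.88437806  0.16769878]
```

Tap ≈ 6.1; nudge on to the stop, watching the torque.

In the tool's units: 0.1 mm is 0.0004, 0.1 rad is 0.1273.

```bash
for i in 1; do :; done; python3 drive.py '[[0, 0, 0.0004, 0.1273, 10], [0, 0, 0.0004, 0.1273, 10], [0, 0, 0, 0, 10]]'; python3 -c "
from h import *
print(sensors.state()['torque'])"; python3 drive.py '[[0, 0, 0, 0.1019, 10], [0, 0, 0, 0, 10]]'; python3 -c "
from h import *
print(sensors.state()['torque'])"
```

```text
time: 21.8
eef_pos: [581.5, -136.4, 116.3]
ee_rot: [3.14, -0.003, 0.047]
wrist_force: [5.6, -4.7, 0.5]
width: 15.0
finger_force: 50.9
[-0.64474883 -0.70393989 -0.15723266]
time: 22.0
eef_pos: [581.5, -136.5, 116.3]
ee_rot: [3.141, -0.003, -0.032]
wrist_force: [5.3, -4.2, -0.3]
width: 15.0
finger_force: 50.8
[-0.80853336 -0.7338544  -0.08778969]
```

In the tool's units: 0.08 rad is 0.1019.

```bash
python3 drive.py '[[0, 0, 0, 0.1019, 10], [0, 0, 0, 0, 10]]'; python3 -c "
from h import *
print(sensors.state()['torque'])"; python3 drive.py '[[0, 0, 0, 0.0764, 10], [0, 0, 0, 0, 10]]'; python3 -c "
from h import *
print(sensors.state()['torque'])"
```

```text
time: 22.2
eef_pos: [581.2, -136.5, 116.3]
ee_rot: [3.14, -0.002, -0.11]
wrist_force: [5.1, -4.7, -0.2]
width: 15.5
finger_force: 57.5
[-0.78979043 -0.49886202  0.73520516]
time: 22.4
eef_pos: [581.2, -136.5, 116.3]
ee_rot: [3.14, -0.002, -0.167]
wrist_force: [3.7, -4.9, -0.3]
width: 14.9
finger_force: 73.3
[-0.73836202 -0.4634747   1.7036567 ]
```

Torque climbs to 1.7 N m: the hard stop. Unload, release, and lift away.

In the tool's units: -40 mm is -0.16, -30 mm is -0.12, -0.06 rad is -0.0764.

```bash
python3 drive.py '[[0, 0, 0, -0.0764, 10], [0, 0, 0, 0, 50], [0, 0, 0, 0, 50], [0, 0, 0, 0, 60], [0, 0, -0.12, 0, 60], [0, 0, -0.16, 0, 60], [0, 0, -0.16, 0, 60], [0, 0, 0, 0, 60], [0, 0, 0, 0, 60]]'; python3 - <<'E'
from h import *
c=cam('side'); a=c['img'][110:310,220:430,::-1]; cv2.imwrite('pics/s4.png',cv2.resize(a,(630,600),interpolation=cv2.INTER_CUBIC))
E
```

```text
time: 23.3
eef_pos: [580.2, -136.0, 226.5]
ee_rot: [3.141, -0.001, -0.11]
wrist_force: [0.0, 0.6, 0.1]
width: 60.1
finger_force: 0.0
```

View pics/s4.png

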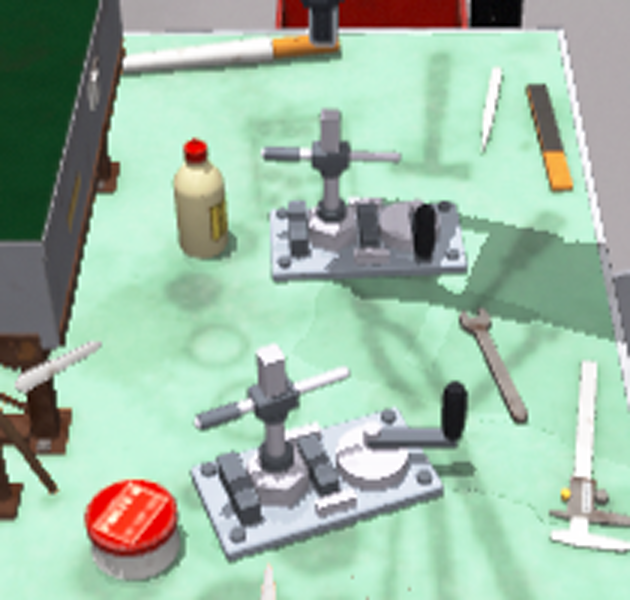

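The right lever is home, the collar is down on the nut with the sleeve back at +x after about a full turn, and the left fixture, bottle, tin and spanner are undisturbed.

```bash
python3 -c "
from workcell import arm, sensors, read_camera, sign_off
print(sign_off())"
```

```text
the job is handed in; nothing more can be done
None
```

I clamped the right fixture's nut, the one in front of the oil bottle, ran its tap down in the half-forward, quarter-back sequence to the hard stop, released it and handed the job in; no verdict was returned.

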